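Turn the awl point-down against the stake and hang it in the tool rack

ROBOT

A 6-joint arm with a two-finger parallel gripper is mounted at the origin on the work surface. World frame = base frame: x ahead of the robot, y to its left, z up, the work surface at z = 0. Lengths are in m, angles in rad, forces in N, time in s.
With the tool pointing down it reaches from about 0.35 to 0.975 m from the base axis. Payload 4.9 kg.
Tool frame: the origin (TCP) lies at the very end of the fingers, on their centre line; the grasp point (between the pads) lies 19 mm behind it (r.tcp_to_grasp is the distance from the TCP to the grasp point, in m); z points along the fingers, y is the line along which they close (so a half turn about z gives the same grasp; the last joint's range is limited). The gripper opens to 85 mm and grips with 20 to 120 N. Pads are 22 mm wide; open, the fingers measure 114 mm over their backs; the gripper's body (76 mm by 85 mm) begins 54 mm behind the grasp point. The pads swing forward as they close: fully open they stand 13 mm farther back than shut.
Start: joints at [1.194, 0.053, 1.613, -0, 1.476, -0.119], TCP at [0.159, 0.604, 0.231] pointing down, gripper open.
Joint ranges: [-3.01, 3.01], [-1.01, 2.22], [0.06, 2.58], [-1.02, 4.17], [0.09, 2.62], [-3.14, 3.14]. Speed limits (rad/s): [2.57, 2.57, 3.14, 3.14, 3.14, 3.14].

INTERFACE

Orientations are given as a unit quaternion [w, x, y, z].
In Python, from bench import r gives the robot as it stands. The module is installed in compiled form; this text tells all that it offers.
- The arm moves only by the tool carry_out, never from a script. Its argument "rows" is a list of rows, each a list of 2 entries, a list of its own where there are three numbers: the shift along the tool's x, y, z in mm, then the turn about the tool's z in degrees. A call has exactly 8 rows; each row is the pose to reach, as a shift and turn from the pose commanded when the call began, along the tool's axes at that moment; what a row does not reach only later rows make up. A row lasts 1/10 s, in which the tool goes at most 50 mm and 8.59 degrees, less where a joint would pass 70% of its speed; a pose out of reach is approached as far as the arm can. A call with a gripper value outside its range is refused whole. "gripper" is the finger opening in mm, from 0 to 85.4, set as the call begins (left out, the last holds). The fingers move at their own pace and stop on an object; "force" is the grip in N (left out, the last holds). Time passes only in rows, so rows that repeat a pose let the fingers close, or fill a call up. It gives the time, the measured TCP pose, the force, the opening and the grip force at its end, in the units of the state.
- r.get_obs(): the state, without advancing time (a new reading comes with each control period).
- r.camera(name): name is "side" or "top" or "wrist"; returns a dict with "pixels" (420x560x3 uint8, red, green, blue), "K" (3x3 intrinsics, pixels), "eye" and "orientation" of the camera in the world; the wrist camera has in their place "tool_from_camera" (4x4, takes a point from camera to tool coordinates, whose origin is the TCP and whose axes are the flange's). Camera axes: x right, y down, z forward; pixel columns grow to the right and rows downward; lengths in m; the calibration is good to about 2 mm. The wrist camera is an equidistant fisheye: a pixel r from the principal point sees the ray r / f radians off the axis. A picture is of the moment at which its call begins: read the wrist's pose just before it. There is no depth.
- r.finish_job(): hands the job in; it is judged then, once.
The state is a dict: "t": time; "joint_positions": joint angles; "joint_vel": joint speeds; "tau": joint torques, N m; "tool_pos": TCP position; "tool_rot": TCP orientation; "force": force on the tool from outside, world axes, zero at the start; "wrist_torque": the same for the moment, N m; "opening": opening from 0.0 (shut) to 1.0 (fully open); "finger_force": force on a finger pad.
Only numpy, scipy, OpenCV 4.12 (cv2) and the standard library are available. Lean on these libraries where they do the work, as an engineer would, in place of code of your own. Each camera call takes 0.05 s, during which the arm holds its last target. There are 200 camera calls.

TASK

Pick up the awl that lies flat on the leather by its handle, and turn it point-down within your fingers by pressing its steel shank against the underside and then the side of a horn of the T-shaped stake, keeping hold of it. Then bring it into the empty middle slot of the tool rack from the open front, lower it until the handle's shoulder rests flat on the board, well in from the front edge, and only then let go. Leave the two hanging tools, the mallet and the jar where they are.

Things in the scene. Friction and masses are not known exactly. Their poses are not given: they have to be found in the camera images.
- awl_grip (a point): Grip centre of the loose awl, on the axis of its eight-sided handle (24 mm across flats, 73 mm long, wood with a brass end), 38 mm from the butt end and 35 mm from the shoulder; 12 mm above the table at the start, when the awl lies flat. x axis along the awl towards its point, at the start roughly away from the robot; two flats are then upright, facing its +y and -y.
- awl_shoulder (a point): Centre of the flat shoulder of the awl, where the 24 mm handle ends and the round steel shank (8 mm in diameter, 90 mm long with its point) begins; 35 mm from the grip centre towards the point. x axis towards the point (down when the awl hangs).
- horn_left (a point): On the axis of the stake's crossbar, 80 mm to the +y side of the post. The crossbar is a fixed, level, round steel bar of 22 mm diameter, 240 mm long in all, axis 150 mm above the table, sticking out freely on both sides of the post. y axis along the bar, x axis level and across it, roughly away from the robot; z up.
- horn_right (a point): The same bar, on its axis, 80 mm to the -y side of the post; same axes.
- stake: The fixed T-shaped steel stake on a round log (150 mm in diameter, 55 mm high); a 26 mm square post in the middle carries the crossbar, its head 36 mm long along the bar. Origin under the middle of the log, at table height. The stake stands to the left or to the right, the rack on the other side.
- slot (a point): Empty middle slot of the rack: a point on the top face of the board, 150 mm above the table. The slot is 14 mm wide (y) and open at the board's front edge, 24 mm away on the -x side of this point (roughly towards the robot); its closed end is 16 mm away on the +x side. x axis level, along the slot inwards; z up.
- rack: The fixed plywood tool rack; origin under the middle of its base at table height, 11 mm behind the slot point. Board 10 mm thick, 210 mm wide, 70 mm deep, free below at the slots down to 12 mm above the table. Neighbouring slots 80 mm to either side.
- tool_l_mid (a point): Bystander: tool hanging in the slot on the +y side; middle of its handle, 30 mm above the board (handle 24 mm wide, 60 mm high above the board).
- tool_r_mid (a point): Bystander: the same in the slot on the -y side.
- awl: The whole awl, about 120 g; origin 12 mm under the grip centre as it lies. Balance point in the handle, within 20 mm of the grip centre. Pinched firmly on its upright flats from above it keeps its angle, yet pivots about the line between the pads when its shank is pushed with about 3 N or more (firmer grips need more). The butt needs 43 mm of free room round the grip centre to swing up between the fingers.
- tool_l: The hanging tool on the +y side; origin at its shoulder, on the board's top.
- tool_r: The hanging tool on the -y side; origin at its shoulder, on the board's top.
- mallet_mid (a point): Bystander: mallet with a white head lying on the table, 235 mm long, 42 mm high; near its middle.
- jar_mid (a point): Bystander: amber jar standing on the table, 56 mm in diameter, 70 mm high; its centre.
Things that resemble listed ones, but are neither listed nor needed, are in the scene too. Leave any turquoise look-alike of the awl alone.

How it is judged:
By the outcome, as a careful person would: the job done as asked, in the order asked, and still so for the second after the job is handed in, with the robot touching nothing.
It also fails if it takes over 64 s, if anything falls off the work surface, if the arm or the gripper's body presses on something with over 40 N, if the wrist force passes 120 N, or if a joint passes its speed limit or range.

## Working session

There is one attempt and no reset: what is moved stays moved. The work goes in short steps, Python scripts to look and compute and a tool call to move; the robot and the scene stay as the last step left them, time stands still between calls to the robot, and variables do not carry over. Pictures are saved under pics/ and viewed, at most 10 in all, crops included, and the job is handed in when it is done.

Besides the shell and the picture viewer there is one more tool, called after "Request:" by a JSON object that holds its "method" and its "body", one argument or row to a line. carry_out: Moves the arm, as the interface text tells. Its arguments: {"type":"object","properties":{"rows":{"type":"array","items":{"type":"array"}},"gripper":{"type":"number"},"force":{"type":"number"}},"required":["rows"]}

```bash
mkdir -p pics
cat > h.py <<'E'
import numpy as np, cv2
from scipy.spatial.transform import Rotation as R
from bench import r
def rot(q): return R.from_quat([q[1],q[2],q[3],q[0]]).as_matrix()
def snap(name,fn):
    o=r.get_obs(); c=r.camera(name); cv2.imwrite('pics/'+fn,c['pixels'][:,:,::-1]); 
    d=dict(K=c['K'])
    if name=='wrist':
        T=np.eye(4);T[:3,:3]=rot(o['tool_rot']);T[:3,3]=o['tool_pos'];M=T@np.array(c['tool_from_camera']);d['R']=M[:3,:3];d['e']=M[:3,3]
    else:
        q=np.array(c['orientation']); d['R']=rot(q) if q.size==4 else q; d['e']=np.array(c['eye'])
    d['w']=name=='wrist'
    np.savez('pics/'+fn+'.npz',**d); return d
def load(fn): return dict(np.load('pics/'+fn+'.npz'))
def ray(d,u,v):
    K=d['K'];x=(u-K[0,2])/K[0,0];y=(v-K[1,2])/K[1,1]
    if d['w']:
        t=np.hypot(x,y); k=np.sin(t)/t if t>1e-9 else 1; c=np.array([x*k,y*k,np.cos(t)])
    else: c=np.array([x,y,1.])
    w=d['R']@c; return d['e'],w/np.linalg.norm(w)
def onz(d,u,v,z):
    e,w=ray(d,u,v); return e+w*(z-e[2])/w[2]
def proj(d,p):
    c=d['R'].T@(np.array(p)-d['e']);K=d['K']
    if d['w']:
        t=np.arctan2(np.hypot(c[0],c[1]),c[2]);n=np.hypot(c[0],c[1])+1e-12;x,y=c[0]/n*t,c[1]/n*t
    else: x,y=c[0]/c[2],c[1]/c[2]
    return K[0,0]*x+K[0,2],K[1,1]*y+K[1,2]
def tri(*a):
    A=np.zeros((3,3));b=np.zeros(3)
    for d,u,v in a:
        e,w=ray(d,u,v);P=np.eye(3)-np.outer(w,w);A+=P;b+=P@e
    return np.linalg.solve(A,b)
E
python3 - <<'E'
from h import *
np.set_printoptions(precision=4,suppress=True)
o=r.get_obs();print(o)
for n in('top','side'):
    d=snap(n,n+'0.png');print(d)
d=snap('wrist','w0.png');print(d)
print(rot(o['tool_rot']))
E
```

```text
{'t': 0.0, 'joint_positions': array([ 1.194 ,  0.0534,  1.6143, -0.    ,  1.476 , -0.119 ]), 'joint_vel': array([ 0.0004,  0.0024, -0.0005, -0.0015,  0.0005, -0.0003]), 'tau': array([  0.0001, -39.3669, -37.0181,  -0.0001,   0.0067,   0.    ]), 'tool_pos': array([0.1591, 0.6038, 0.23  ]), 'tool_rot': array([-0.0003,  0.1285,  0.9917, -0.001 ]), 'force': array([ 0.0335,  0.0687, -0.1846]), 'wrist_torque': array([ 0.0252,  0.0367, -0.    ]), 'finger_force': 0.0, 'opening': 0.997483644073232}
{'K': array([[439.2465,   0.    , 276.2734],
       [  0.    , 439.2465, 216.2249],
       [  0.    ,   0.    ,   1.    ]]), 'R': array([[-0.0183, -0.9978,  0.0638],
       [-0.9998,  0.0176, -0.0105],
       [ 0.0094, -0.064 , -0.9979]]), 'e': array([0.3861, 0.0037, 1.1366]), 'w': False}
{'K': array([[393.817 ,   0.    , 278.8521],
       [  0.    , 393.817 , 211.8963],
       [  0.    ,   0.    ,   1.    ]]), 'R': array([[-0.9989, -0.0076,  0.0456],
       [-0.0403,  0.6268, -0.7781],
       [-0.0226, -0.7791, -0.6265]]), 'e': array([0.3971, 0.7612, 0.7679]), 'w': False}
{'K': array([[325.1923,   0.    , 281.4516],
       [  0.    , 325.1923, 212.9509],
       [  0.    ,   0.    ,   1.    ]]), 'R': array([[ 0.255 ,  0.931 ,  0.261 ],
       [ 0.9669, -0.2451, -0.0703],
       [-0.0015,  0.2703, -0.9628]]), 'e': array([0.0928, 0.621 , 0.3716]), 'w': True}
[[-0.967   0.2549 -0.0008]
 [ 0.2549  0.967  -0.0019]
 [ 0.0002 -0.0021 -1.    ]]
```

View pics/top0.png

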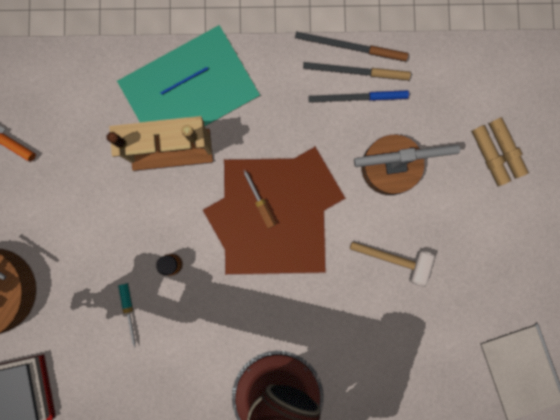

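View pics/side0.png

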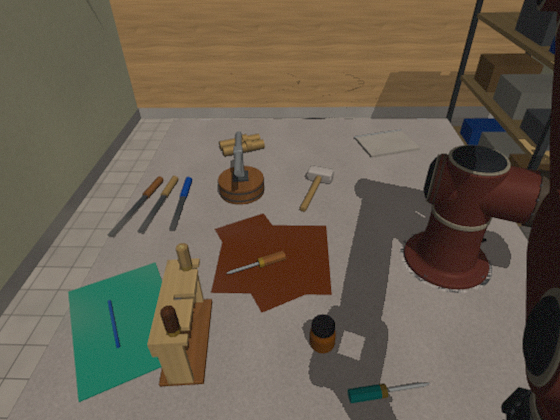

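Top view: candidates for the awl are the orange-handled one on the leather (265,213, point at 247,172), the turquoise one (125,300), the files (390,50–95), the chisel (15,145), and the hanging tools (117,139 and 187,131). I choose the one on the leather. The rack is on the left (+y) and the stake on the right (405,155). The next step is a close crop to check.

Run:
```python
from h import *
t=cv2.imread('pics/top0.png');s=cv2.imread('pics/side0.png')
def c(im,x,y,w,h,k): return cv2.resize(im[y:y+h,x:x+w],None,fx=k,fy=k,interpolation=cv2.INTER_CUBIC)
a=c(t,230,160,80,70,5)   #400x350
b=c(t,100,110,130,62,3) #390x186
e=c(t,345,130,130,70,3)
f=c(s,150,235,70,150,4) #280x600
g=c(s,210,125,70,80,4) #280x320
A=np.zeros((600,800,3),np.uint8)
A[:350,:400]=a; A[:186,405:795]=b; A[190:400,405:795]=e; A[355:355+245,0:325]=c(s,220,240,75,56,4.333)[:245,:325][:245] if c(s,220,240,75,56,4.333).shape[0]>=245 else np.vstack([c(s,220,240,75,56,4.333)[:,:325],np.zeros((245-c(s,220,240,75,56,4.333).shape[0],325,3),np.uint8)])
cv2.imwrite('pics/c1.png',A)
B=np.zeros((600,800,3),np.uint8);B[:600,:280]=f;B[:320,300:580]=g;cv2.imwrite('pics/c2.png',B)
```

```text
(no output)
```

View pics/c1.png

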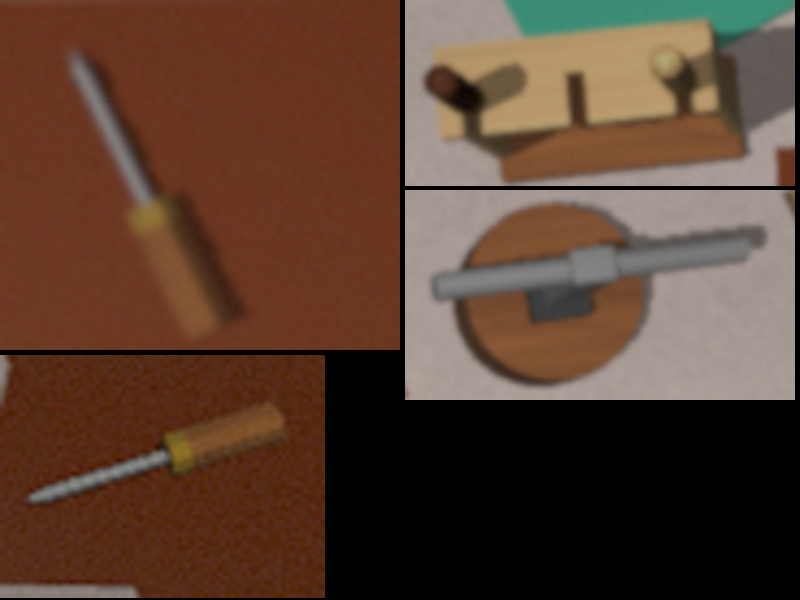

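View pics/c2.png

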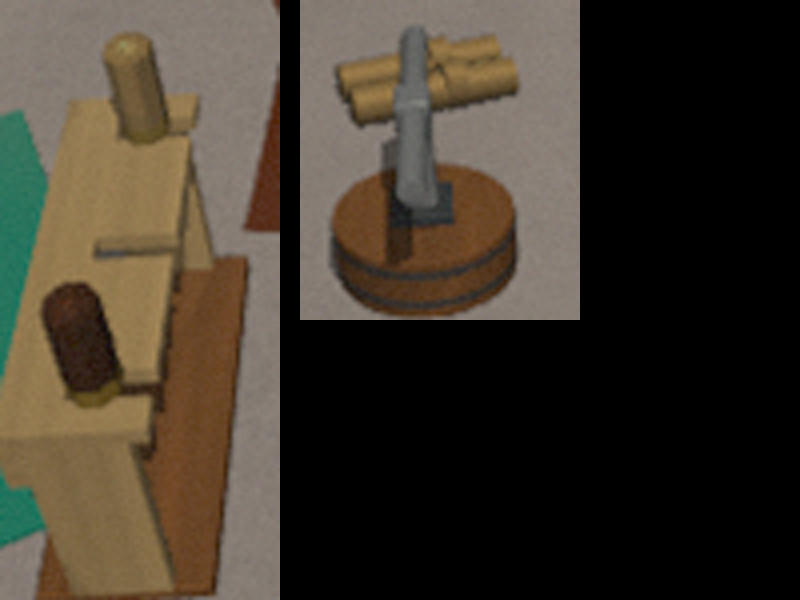

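The crop confirms it: an orange-brown wooden handle with brass at the shoulder. Its shoulder is at top pixel (260.4,201), tip (245,171), butt (272,225.6). The slot runs from its mouth (158,152) to its closed end (156.7,134.3). The bar ends are at (355.3,162.7) and (459.3,150).

```bash
cat > m.py <<'E'
from h import *
np.set_printoptions(precision=4,suppress=True)
t=load('top0.png');s=load('side0.png')
sh=onz(t,260.4,201,.012);tip=onz(t,245,171,.012);bu=onz(t,272,225.6,.012)
print('awl top',bu,sh,tip,np.linalg.norm(sh-tip),np.linalg.norm(sh-bu))
sh2=onz(s,259.2,263.8,.012);tip2=onz(s,227.4,272.8,.012);bu2=onz(s,284.2,255,.012)
print('awl side',bu2,sh2,tip2,np.linalg.norm(sh2-tip2),np.linalg.norm(sh2-bu2))
f=onz(t,158,152,.15);c=onz(t,156.7,134.3,.15);print('slot',f,c,np.linalg.norm(f-c))
f2=onz(s,194.5,296.3,.15);c2=onz(s,174.2,297.5,.15);print('slot side',f2,c2,np.linalg.norm(f2-c2))
a=onz(t,355.3,162.7,.15);b=onz(t,459.3,150,.15);print('bar',a,b,np.linalg.norm(a-b),(a+b)/2)
print('bar side', onz(s,210+117/4,125+190/4,.15),onz(s,210+114/4,125+32/4,.15))
j=onz(t,169,264,.04);print('jar',j); print('mallet',onz(t,385,258,.02),onz(t,425,267,.03))
print('tools', onz(t,188,130,.21),onz(t,113,137,.21))
E
python3 m.py; python3 -c "
from h import *
print(rot(r.get_obs()['tool_rot']))"
```

```text
awl top [0.4342 0.0032 0.012 ] [0.498  0.0319 0.012 ] [0.5764 0.0704 0.012 ] 0.08737578855350538 0.06995768502732046
awl side [0.4302 0.0075 0.012 ] [0.4951 0.0412 0.012 ] [0.5748 0.0745 0.012 ] 0.08635522266501772 0.07317747204826953
slot [0.5998 0.2586 0.15  ] [0.6405 0.2615 0.15  ] 0.040838604364112165
slot side [0.5991 0.2636 0.15  ] [0.6391 0.2675 0.15  ] 0.04014289317511394
bar [ 0.5679 -0.1885  0.15  ] [ 0.5932 -0.4271  0.15  ] 0.2399138380902229 [ 0.5806 -0.3078  0.15  ]
bar side [ 0.5631 -0.1853  0.15  ] [ 0.5944 -0.4263  0.15  ]
jar [0.3423 0.2602 0.04  ]
mallet [ 0.3464 -0.2821  0.02  ] [ 0.3224 -0.3795  0.03  ]
tools [0.6333 0.1791 0.21  ] [0.6207 0.3387 0.21  ]
[[-9.66954308e-01  2.54949045e-01 -5.93022401e-04]
 [ 2.54949667e-01  9.66953122e-01 -1.52520590e-03]
 [ 1.84575076e-04 -1.62599528e-03 -9.99998661e-01]]
```

Request:
{"method": "carry_out", "body": {
  "rows": [
    [[-15, -16, 4], 0],
    [[-45, -49, 11], 0],
    [[-78, -85, 19], 0],
    [[-111, -121, 27], 0],
    [[-144, -157, 35], 0],
    [[-177, -193, 44], 0],
    [[-210, -229, 52], 0],
    [[-243, -265, 60], 0]
  ],
  "gripper": 60,
  "force": 40
}}

```text
t: 0.95
tool_pos: [0.327, 0.2843, 0.1708]
tool_rot: [0.0, 0.128, 0.992, 0.0]
force: [0.9, 1.6, 0.1]
opening: 0.701
finger_force: 0.0
```

Request:
{"method": "carry_out", "body": {
  "rows": [
    [[-33, -36, 8], -5],
    [[-66, -72, 16], -12],
    [[-99, -108, 24], -20],
    [[-132, -144, 32], -27],
    [[-165, -180, 40], -34],
    [[-190, -207, 47], -39],
    [[-201, -220, 50], -40],
    [[-201, -220, 50], -40]
  ]
}}

```text
t: 1.75
tool_pos: [0.4655, 0.0194, 0.1204]
tool_rot: [-0.001, -0.216, 0.976, -0.0]
force: [-0.2, -0.0, 0.3]
opening: 0.7
finger_force: 0.0
```

Run:
```python
from h import *
o=r.get_obs();print(o['t'],o['tool_pos'],o['joint_positions'],o['opening']);print(rot(o['tool_rot']))
d=snap('wrist','w1.png')
print(proj(d,[.465,.0215,.012]),proj(d,[.497,.0365,.012]))
```

```text
1.75 [0.46545249 0.01937766 0.12041494] [-1.17924328e-01 -2.44758058e-01  2.07998520e+00 -7.25728557e-04
  1.30787742e+00 -2.12421426e+00] 0.6999703165258739
[[-9.06580802e-01 -4.22029313e-01 -1.58378552e-03]
 [-4.22029042e-01  9.06582164e-01 -5.18052784e-04]
 [ 1.65446516e-03  1.98746776e-04 -9.99998612e-01]]
(np.float64(284.4853128094043), np.float64(212.0546989440754)) (np.float64(284.4783342631521), np.float64(253.04991353341228))
```

View pics/w1.png

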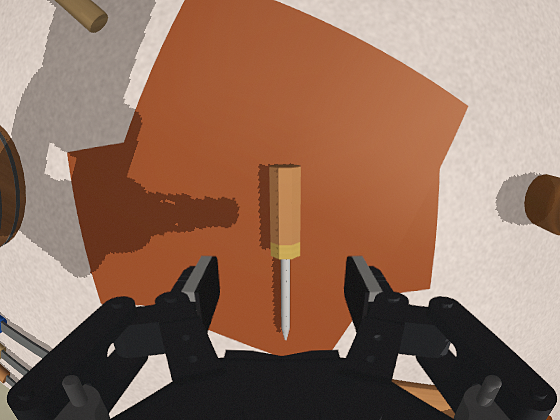

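The wrist view shows the awl upright in the picture, so the yaw matches: butt (285,165), shoulder (286,258), tip (286,338).

Run:
```python
from h import *
d=load('w1.png');o=r.get_obs();T=rot(o['tool_rot'])
b=onz(d,285,165,.018);s=onz(d,285.8,258,.012);t=onz(d,286,338,.012)
print(b,s,t,np.linalg.norm(s-b),np.linalg.norm(t-s))
v=(t-b);v/=np.linalg.norm(v);print(np.degrees(np.arctan2(v[1],v[0])))
g=s-.035*v; g[2]=.012;print(g,T.T@(g+[0,0,-.019]-o['tool_pos'])*1e3)
```

```text
[0.43004005 0.00550311 0.018     ] [0.50060747 0.03941397 0.012     ] [0.57636955 0.07541996 0.012     ] 0.07852202259689156 0.0838827957952467
25.538668092183116
[0.46904875 0.02433508 0.012     ] [ -5.39972361   1.20921612 127.59746041]
```

Request:
{"method": "carry_out", "body": {
  "rows": [
    [[-1, 0, 15], 0],
    [[-3, 1, 40], 0],
    [[-4, 1, 70], 0],
    [[-4, 1, 95], 0],
    [[-4, 1, 108], 0],
    [[-4, 1, 115], 0],
    [[-4, 1, 117], 0],
    [[-4, 1, 117], 0]
  ]
}}

```text
t: 2.6
tool_pos: [0.4689, 0.0249, 0.0051]
tool_rot: [0.001, -0.219, 0.976, -0.0]
force: [-0.6, -0.8, 0.1]
opening: 0.703
finger_force: 0.0
```

Request:
{"method": "carry_out", "body": {
  "rows": [
    [[0, 0, 0], 0],
    [[0, 0, 0], 0],
    [[0, 0, 0], 0],
    [[0, 0, 0], 0],
    [[0, 0, 0], 0],
    [[0, 0, 0], 0],
    [[0, 0, 0], 0],
    [[0, 0, 0], 0]
  ],
  "gripper": 10,
  "force": 40
}}

```text
t: 3.4
tool_pos: [0.4691, 0.0246, 0.0054]
tool_rot: [0.001, -0.218, 0.976, -0.0]
force: [-0.6, 0.1, 6.0]
opening: 0.266
finger_force: 40.3
```

Request:
{"method": "carry_out", "body": {
  "rows": [
    [[0, 0, -5], 0],
    [[0, 0, -25], 0],
    [[0, 0, -50], 0],
    [[10, -14, -75], 3],
    [[30, -43, -95], 8],
    [[56, -80, -102], 13],
    [[82, -118, -102], 18],
    [[108, -155, -102], 18.5]
  ]
}}

```text
t: 4.2
tool_pos: [0.4359, -0.1629, 0.1066]
tool_rot: [0.0, -0.058, 0.998, -0.0]
force: [0.7, 0.4, -1.5]
opening: 0.268
finger_force: 39.5
```

Run:
```python
from h import *
o=r.get_obs();print(o['t'],o['tool_pos'],o['opening'],o['finger_force'],o['force']);print(rot(o['tool_rot']))
p=np.array([.422,-.2445,.107]);print(rot(o['tool_rot']).T@(p-o['tool_pos'])*1e3)
```

```text
4.2 [ 0.43591868 -0.16294426  0.10657802] 0.26835895638588403 39.534293920733035 [ 0.70028838  0.40877021 -1.47147205]
[[-9.93251142e-01 -1.15981225e-01  7.24541086e-04]
 [-1.15981488e-01  9.93251320e-01 -3.32284104e-04]
 [-6.81112672e-04 -4.14074919e-04 -9.99999682e-01]]
[ 23.28340884 -79.39121546  -0.40496642]
```

Request:
{"method": "carry_out", "body": {
  "rows": [
    [[7, -25, 0], 0],
    [[14, -50, 0], 0],
    [[20, -70, 0], 0],
    [[23, -79, 0], 0],
    [[23, -79, 0], 0],
    [[23, -79, 0], 0],
    [[23, -79, 0], 0],
    [[23, -79, 0], 0]
  ]
}}

```text
t: 5.0
tool_pos: [0.4231, -0.2417, 0.1062]
tool_rot: [-0.0, -0.059, 0.998, 0.0]
force: [0.1, 0.5, -2.0]
opening: 0.265
finger_force: 39.6
```

Run:
```python
from h import *
o=r.get_obs();print(o['t'],o['tool_pos'],o['opening'],o['finger_force'],o['force']);print(rot(o['tool_rot']))
d=snap('wrist','w2.png');
t=snap('top','t2.png')
s=snap('side','s2.png')
w=cv2.imread('pics/w2.png');t_=cv2.imread('pics/t2.png')[120:190,345:475];s_=cv2.imread('pics/s2.png')[120:210,200:320]
A=np.zeros((600,800,3),np.uint8);A[:420,:560]=w
A[420:600,:335]=cv2.resize(t_,(335,180),interpolation=cv2.INTER_CUBIC);A[420:600,400:640]=cv2.resize(s_,(240,180),interpolation=cv2.INTER_CUBIC)
cv2.imwrite('pics/c3.png',A)
for q in([.571,-.2275,.15],[.5675,-.1877,.15],[.5935,-.4267,.15]):print(proj(d,q))
```

```text
5.0 [ 0.42314678 -0.24172474  0.10620985] 0.2653864175962473 39.57867502234876 [ 0.09437991  0.54653267 -1.96845998]
[[-9.92959070e-01 -1.18457913e-01 -8.87015830e-05]
 [-1.18457933e-01  9.92959037e-01  2.62970860e-04]
 [ 5.69260591e-05  2.71626707e-04 -9.99999961e-01]]
(np.float64(276.93951975933976), np.float64(497.27107775671186))
(np.float64(338.34803487343936), np.float64(495.43782921159595))
(np.float64(23.973922694394616), np.float64(442.7986859152549))
```

View pics/c3.png

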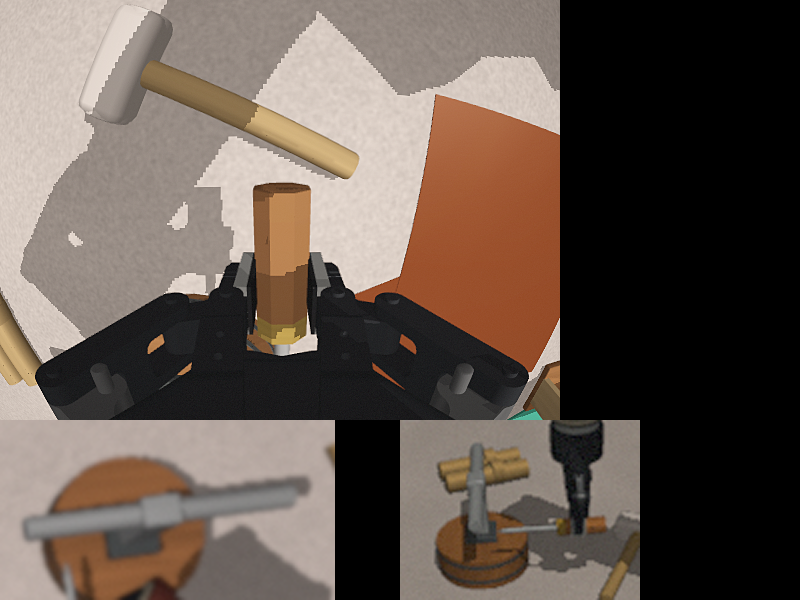

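The awl is held level and square to the bar: the wrist view shows the butt at (282,185) and shoulder at (282,342), and the side crop shows the shank pointing at the stake below the bar. Next it goes under the horn.

Request:
{"method": "carry_out", "body": {
  "rows": [
    [[-5, 0, -5], 0],
    [[-25, 0, -11], 0],
    [[-50, 0, -11], 0],
    [[-68, 0, -11], 0],
    [[-74, 0, -11], 0],
    [[-74, 0, -13], 0],
    [[-74, 0, -18], 0],
    [[-74, 0, -21], 0]
  ]
}}

```text
t: 5.95
tool_pos: [0.496, -0.2341, 0.1279]
tool_rot: [0.0, -0.058, 0.998, -0.0]
force: [-0.1, -0.4, -1.0]
opening: 0.266
finger_force: 39.6
```

Request:
{"method": "carry_out", "body": {
  "rows": [
    [[0, 0, -2], 0],
    [[1, 0, -5], 0],
    [[1.5, 0, -9], 0],
    [[1.5, 0, -13], 0],
    [[1.5, 0, -20], 0],
    [[0.5, 0, -27], 0],
    [[-0.5, 0, -33], 0],
    [[-2, 0, -39], 0]
  ]
}}

```text
t: 6.75
tool_pos: [0.4984, -0.2338, 0.1669]
tool_rot: [-0.0, -0.059, 0.998, -0.0]
force: [0.3, -1.1, -6.5]
opening: 0.263
finger_force: 39.5
```

Run:
```python
from h import *
o=r.get_obs();print(o['t'],o['tool_pos'],o['opening'],o['finger_force'],o['force'],o['wrist_torque'])
snap('wrist','w3.png');snap('side','s3.png')
w=cv2.imread('pics/w3.png');s_=cv2.imread('pics/s3.png')[110:210,180:320]
A=np.zeros((600,800,3),np.uint8);A[:300,:400]=cv2.resize(w,(400,300))
A[:286,400:]=cv2.resize(s_,(400,286),interpolation=cv2.INTER_CUBIC)
cv2.imwrite('pics/c4.png',A[:300])
```

```text
6.75 [ 0.49843809 -0.23379948  0.16685837] 0.2632200097029275 39.46624101838097 [ 0.30458824 -1.06154041 -6.47062176] [-0.06950499  0.29620906 -0.01094298]
```

View pics/c4.png

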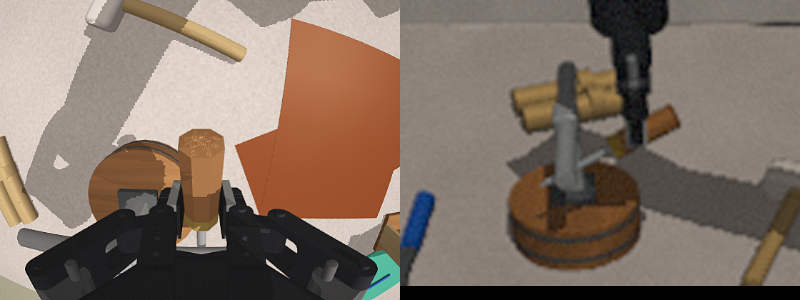

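Request:
{"method": "carry_out", "body": {
  "rows": [
    [[-2.5, 0, -6], 0],
    [[-5.5, 0, -12], 0],
    [[-9, 0, -18], 0],
    [[-13, 0, -23], 0],
    [[-17, 0, -28], 0],
    [[-22, 0, -33], 0],
    [[-27, 0, -37], 0],
    [[-33, 0, -41], 0]
  ]
}}

```text
t: 7.65
tool_pos: [0.5316, -0.2299, 0.2078]
tool_rot: [-0.0, -0.059, 0.998, -0.0]
force: [-2.1, -0.3, -4.4]
opening: 0.268
finger_force: 39.4
```

Request:
{"method": "carry_out", "body": {
  "rows": [
    [[-3, 0, -2], 0],
    [[-6, 0, -3.5], 0],
    [[-9, 0, -5], 0],
    [[-12, 0, -6], 0],
    [[-15, 0, -7], 0],
    [[-18, 0, -8], 0],
    [[-21.5, 0, -9], 0],
    [[-25, 0, -10], 0]
  ]
}}

```text
t: 8.45
tool_pos: [0.5561, -0.2269, 0.2172]
tool_rot: [-0.0, -0.059, 0.998, 0.0]
force: [-4.4, 0.3, -4.9]
opening: 0.264
finger_force: 39.3
```

Run:
```python
from h import *
o=r.get_obs();print(o['t'],o['tool_pos'],o['opening'],o['finger_force'],o['force'],o['wrist_torque'])
snap('wrist','w4.png');snap('side','s4.png')
w=cv2.imread('pics/w4.png')[100:370,100:460];s_=cv2.imread('pics/s4.png')[110:210,180:320]
A=np.zeros((300,800,3),np.uint8);A[:300,:400]=cv2.resize(w,(400,300))
A[:286,400:]=cv2.resize(s_,(400,286),interpolation=cv2.INTER_CUBIC)
cv2.imwrite('pics/c5.png',A)
```

```text
8.45 [ 0.55613143 -0.22685384  0.217187  ] 0.26408954449442495 39.285140406136634 [-4.36022509  0.27452428 -4.88248495] [-0.19672722  1.03129896  0.00701007]
```

View pics/c5.png

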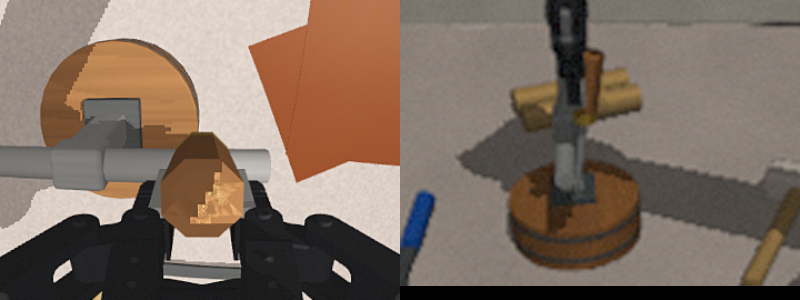

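Run:
```python
from h import *
d=load('w4.png');o=r.get_obs();T=rot(o['tool_rot']);p=o['tool_pos']
im=cv2.imread('pics/w4.png')
for th,c in((75,(0,0,255)),(85,(0,255,0)),(95,(255,0,0))):
    a=np.radians(th); X=np.array([-np.cos(a),0,np.sin(a)]) ; Y=np.array([0,1,0]);Z=np.cross(X,Y)
    for s in(-.038,.035):
        P=[]
        for k in range(8):
            f=np.pi/8+k*np.pi/4; q=np.array([0,0,-.008])+X*s+(.013*np.cos(f))*Y+(.013*np.sin(f))*Z
            P.append(proj(d,p+T@q))
        P=np.array(P); print(th,s,P.mean(0).round(),P.min(0).round(),P.max(0).round())
        if s<0: cv2.polylines(im,[np.round(P*1).astype(np.int32)],True,c,1)
s_=cv2.imread('pics/s4.png')[110:200,205:300]
A=np.zeros((600,800,3),np.uint8)
A[:480,:400]=cv2.resize(im[190:350,215:348],(400,480),interpolation=cv2.INTER_NEAREST)
A[:379,400:]=cv2.resize(s_,(400,379),interpolation=cv2.INTER_CUBIC)
cv2.imwrite('pics/c6.png',A)
```

```text
75 -0.038 [283. 302.] [248. 269.] [318. 335.]
75 0.035 [282. 266.] [261. 245.] [304. 287.]
85 -0.038 [283. 319.] [248. 289.] [318. 348.]
85 0.035 [282. 255.] [261. 235.] [304. 275.]
95 -0.038 [283. 334.] [249. 309.] [317. 357.]
95 0.035 [282. 245.] [260. 225.] [304. 264.]
```

View pics/c6.png

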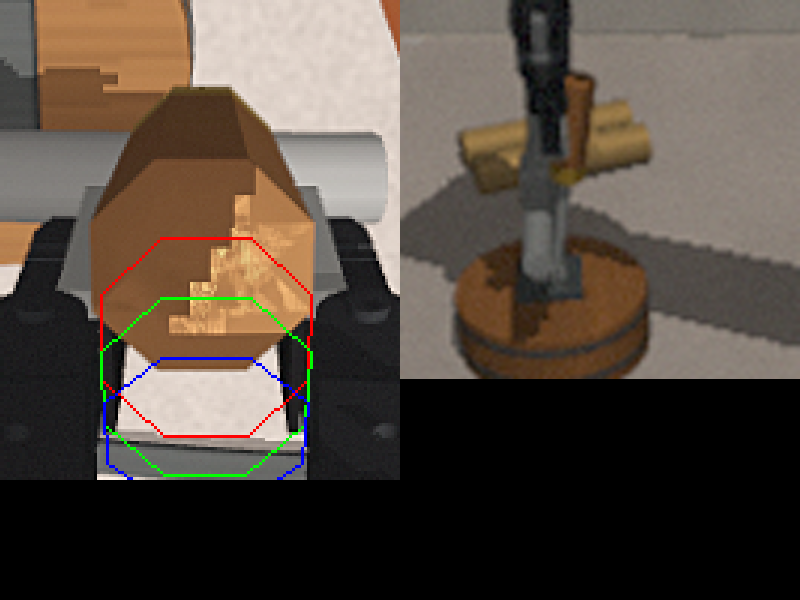

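```bash
cat > fit.py <<'E'
from h import *
from scipy.optimize import least_squares
def fit(fn,obs,T,p,x0):
    d=load(fn)
    def rim(bx,bz,th,s):
        a=th; X=np.array([-np.cos(a),0,np.sin(a)]);Y=np.array([0,1,0]);Z=np.cross(X,Y)
        f=np.pi/8+np.arange(8)*np.pi/4
        return np.array([proj(d,p+T@(np.array([bx,0,bz])+X*s+.013*(np.cos(k)*Y+np.sin(k)*Z))) for k in f])
    def res(q):
        B=rim(*q,0);S=rim(*q,.073)
        return np.array([B[:,1].min(),B[:,1].max(),np.ptp(B[:,0]),S[:,1].min()])-obs
    s=least_squares(res,x0,x_scale=[.01,.01,.2])
    bx,bz,th=s.x;X=np.array([-np.cos(th),0,np.sin(th)])
    print('butt',bx*1e3,bz*1e3,'deg',np.degrees(th),'shoulder',(np.array([bx,0,bz])+X*.073)*1e3,s.fun.round(1))
E
python3 - <<'E'
from fit import *
o=r.get_obs();fit('w4.png',np.array([242.7,312.7,74.7,219]),rot(o['tool_rot']),o['tool_pos'],[0.01,-.046,1.4])
E
```

```text
butt 20.259777186501513 -46.93780767868022 deg 79.15517867981771 shoulder [ 6.52485051  0.         24.75843901] [-0.2  0.2 -0.2 -0. ]
```

Run:
```python
from fit import *
d=load('w4.png');o=r.get_obs();T=rot(o['tool_rot']);p=o['tool_pos']
f=lambda d,T,p,q:np.round(proj(d,p+T@(np.array(q)*1e-3)))
for x in(11,-11):
  for y in (-12,12):
    for z in(0,-38): print(x,y,z,(f(d,T,p,(x,y,z))-[215,190])*3)
d2=load('w2.png');p2=np.array([.42315,-.24172,.10621])
print('w2 butt top/bottom edge, shoulder top edge')
for q in((38,0,-20),(38,0,4),(-35,0,-20),(48,0,-20),(-25,0,-20)): print(q,f(d2,T,p2,q))
```

```text
11 -12 0 [126. 180.]
11 -12 -38 [105. 300.]
11 12 0 [279. 180.]
11 12 -38 [303. 300.]
-11 -12 0 [129. 303.]
-11 -12 -38 [111. 444.]
-11 12 0 [276. 303.]
-11 12 -38 [294. 444.]
w2 butt top/bottom edge, shoulder top edge
(38, 0, -20) [283. 204.]
(38, 0, 4) [283. 192.]
(-35, 0, -20) [282. 354.]
(48, 0, -20) [283. 179.]
(-25, 0, -20) [282. 338.]
```

Request:
{"method": "carry_out", "body": {
  "rows": [
    [[-2, 0, 0], 0],
    [[-4, 0, 0], 0],
    [[-6, 0, 0], 0],
    [[-8, 0, 0], 0],
    [[-10, 0, 0], 0],
    [[-12, 0, 0], 0],
    [[-13, 0, 0], 0],
    [[-13, 0, 0], 0]
  ]
}}

```text
t: 9.35
tool_pos: [0.5694, -0.2257, 0.2179]
tool_rot: [0.0, -0.059, 0.998, -0.0]
force: [-5.0, -1.1, 0.8]
opening: 0.262
finger_force: 37.9
```

Run:
```python
from fit import *
o=r.get_obs();print(o['t'],o['tool_pos'],o['opening'],o['finger_force'],o['force'],o['wrist_torque'])
snap('wrist','w5.png');snap('side','s5.png')
im=cv2.imread('pics/w5.png');s_=cv2.imread('pics/s5.png')[110:200,205:300]
A=np.zeros((480,800,3),np.uint8)
A[:480,:400]=cv2.resize(im[190:350,215:348],(400,480),interpolation=cv2.INTER_NEAREST)
A[:379,400:]=cv2.resize(s_,(400,379),interpolation=cv2.INTER_CUBIC)
cv2.imwrite('pics/c7.png',A)
```

```text
9.35 [ 0.56940911 -0.22569058  0.21791049] 0.2616821420148652 37.87294046371244 [-4.98574232 -1.13518985  0.8260469 ] [-0.24287628  0.93279867  0.05665979]
```

View pics/c7.png

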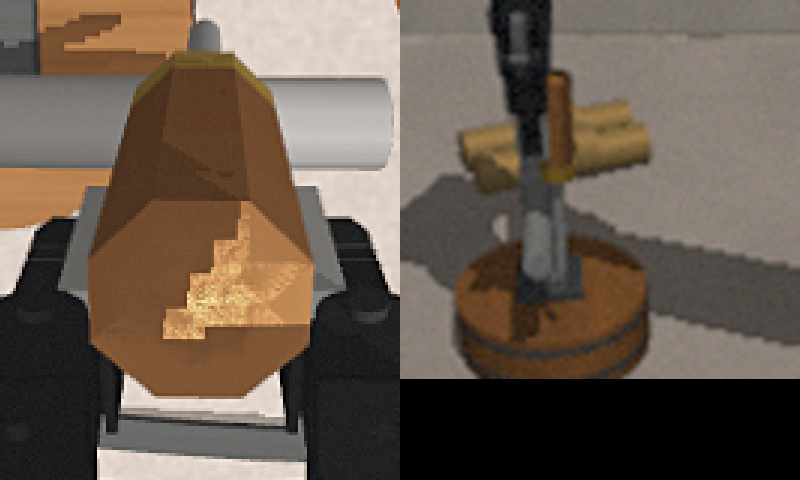

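The picture shows the awl hanging point-down: butt face at crop rows 200–397, shoulder rim at row 52, shank passing the near side of the bar. Views are used up, so I fit numerically from here on.

Run:
```python
from fit import *
o=r.get_obs();fit('w5.png',np.array([256.7,322.3,74.7,207.3]),rot(o['tool_rot']),o['tool_pos'],[0.01,-.046,1.4])
```

```text
butt 16.11998926699431 -48.62944056688069 deg 87.50246721636724 shoulder [12.93891446  0.         24.30121666] [ 0.2 -0.2  0.2  0.1]
```

Request:
{"method": "carry_out", "body": {
  "rows": [
    [[2, 0, 0], 0],
    [[8, 0, 0], 0],
    [[18, 0, 0], 0],
    [[26, 0, -5], 0],
    [[30, 0, -20], 0],
    [[30, 0, -40], 0],
    [[30, 0, -60], 0],
    [[30, 0, -72], 0]
  ],
  "force": 60
}}

```text
t: 10.25
tool_pos: [0.5398, -0.2294, 0.2931]
tool_rot: [0.002, -0.059, 0.998, -0.001]
force: [0.8, 0.0, -0.7]
opening: 0.252
finger_force: 57.8
```

Request:
{"method": "carry_out", "body": {
  "rows": [
    [[-1, 5, 0], 0],
    [[-3, 18, 0], 0],
    [[-7, 40, 0], 0],
    [[-12, 70, 0], 0],
    [[-18, 105, 0], 0],
    [[-24, 140, 0], 0],
    [[-30, 175, 0], 0],
    [[-36, 210, 0], 0]
  ]
}}

```text
t: 11.05
tool_pos: [0.5492, -0.0136, 0.2875]
tool_rot: [-0.001, -0.059, 0.998, 0.001]
force: [0.9, -0.0, -1.4]
opening: 0.256
finger_force: 57.8
```

Request:
{"method": "carry_out", "body": {
  "rows": [
    [[-6, 35, 0], 0],
    [[-12, 70, 0], 0],
    [[-18, 105, 0], 0],
    [[-24, 140, 0], 0],
    [[-31, 175, 0], 0],
    [[-36, 205, 0], 1],
    [[-40, 225, 0], 1],
    [[-41, 232, 0], 1]
  ]
}}

```text
t: 11.85
tool_pos: [0.5624, 0.2215, 0.2873]
tool_rot: [-0.002, -0.052, 0.999, -0.0]
force: [-0.3, 0.1, -1.0]
opening: 0.256
finger_force: 57.9
```

```bash
cat > sl.py <<'E'
from h import *
import sys
def ortho(fn,x0,x1,y0,y1,z,st):
    d=load(fn);im=cv2.imread('pics/'+fn)
    xs=np.arange(x1,x0,-st);ys=np.arange(y1,y0,-st)
    M=np.array([[proj(d,[x,y,z]) for y in ys] for x in xs],np.float32)
    return cv2.remap(im,M[...,0],M[...,1],cv2.INTER_LINEAR),xs,ys
E
python3 - <<'E'
from sl import *
o=r.get_obs();print(o['t'],o['tool_pos'],o['opening'],o['finger_force'],o['force']);print(rot(o['tool_rot']))
d=snap('wrist','w6.png');print(proj(d,[.624,.2637,.15]),proj(d,[.6,.2637,.15]),proj(d,[.64,.2637,.15]))
G,xs,ys=ortho('w6.png',.575,.655,.225,.30,.15,.0025)
g=cv2.cvtColor(G,cv2.COLOR_BGR2GRAY)
print('     '+' '.join('%3d'%round(y*1e3) for y in ys))
for i in range(0,len(xs),2): print('%.1f'%(xs[i]*1e3),' '.join('%3d'%v for v in g[i]))
E
```

```text
11.85 [0.56241046 0.22151264 0.28734838] 0.2560298281941836 57.87911191253443 [-0.34031109  0.13813933 -0.95203015]
[[-9.94677513e-01 -1.02988107e-01 -3.17733273e-03]
 [-1.02988018e-01  9.94682578e-01 -1.92025782e-04]
 [ 3.18021388e-03  1.36223473e-04 -9.99994934e-01]]
(np.float64(319.2915784060903), np.float64(270.07922015814825)) (np.float64(322.9974709102909), np.float64(246.79360657270536)) (np.float64(316.8646659959931), np.float64(284.79462606531257))
     300 298 295 292 290 288 285 282 280 277 275 272 270 267 265 262 260 257 255 252 250 247 245 242 240 237 235 232 230 227
655.0  33  29  29  31  29  29  30  29  32  30  28  23  25  28 143 135 170 137 143  97  79  85  93 114 154 181 180 119 173 169
650.0  26  31  31  30  49  57  55  48  39  28  29  29  32  18 145 138 137 137 159 171 162 143 140 138 132 144 153 165 196 186
645.0 193  31  31  29  27  22  24  21  30  28  26  26  22  89 138 139 137 138 137 140 150 132 131 159 124 127 129 205 182 163
640.0 129 203 206 210  99  26  31  29  26  25  71  91  90  88 126 139 139 136 152 161 147 125 129 142 146 141 159 157 193 140
635.0 139
[... 928 characters left out ...]
87 116  75  75  76  76  76 101  75  76  76  75  78  62  61  63  62  63
595.0 125 127 129 130 132 131 120 112  99  88  85  81  79  78  78  77  79  78  87 108  80  75  76  77  76  72  63  59  54  59
590.0  82  83  84  85  84  85  83  85  84  84  84  84  83  84  82  83  84  82 118 132 129  73  74  75  76  77  62  61  61  60
585.0  88  86  84  85  81  85  84  83  83  83  87 120 118  81  80  79  79  79 130 133 136  81  73  74  75  75  67  60  53  60
580.0  85  85  86  86  87  86  88 128 136 136 135 135 136 137 138 139 137 139 140 141 140 140 136  86  74  74  75  60  59  59
575.0  89  87  91 104 137 143 144 144 144 145 145 145 144 144 143 142 142 140 139 138 138 137 136 138 108 101  73  66  61  55
```

Request:
{"method": "carry_out", "body": {
  "rows": [
    [[2, -4, 0], 0],
    [[6, -12, 0], 0],
    [[12, -24, 0], 0],
    [[17, -34, 0], 0],
    [[20, -40, 0], 0],
    [[20, -40, 0], 0],
    [[20, -40, 0], 0],
    [[20, -40, 0], 0]
  ]
}}

```text
t: 12.7
tool_pos: [0.548, 0.1774, 0.2893]
tool_rot: [0.0, -0.05, 0.999, 0.0]
force: [-0.2, 0.1, -1.4]
opening: 0.258
finger_force: 57.9
```

Run:
```python
from sl import *
o=r.get_obs();print(o['t'],o['tool_pos'],o['opening'],o['finger_force'],o['force']);print(rot(o['tool_rot']))
d=snap('wrist','w7.png')
G,xs,ys=ortho('w7.png',.585,.655,.235,.29,.15,.002)
g=cv2.cvtColor(G,cv2.COLOR_BGR2GRAY)
print('     '+' '.join('%3d'%round(y*1e3) for y in ys))
for i in range(0,len(xs),2): print('%.1f'%(xs[i]*1e3),' '.join('%3d'%v for v in g[i]))
```

```text
12.7 [0.54803787 0.17738441 0.28933582] 0.2577944503403952 57.89111675642289 [-0.18939448  0.09802475 -1.37911699]
[[-9.94995144e-01 -9.99232410e-02  9.88592881e-05]
 [-9.99232235e-02  9.94995136e-01  1.69108273e-04]
 [-1.15262358e-04  1.58383572e-04 -9.99999981e-01]]
     290 288 286 284 282 280 278 276 274 272 270 268 266 264 262 260 258 256 254 252 250 248 246 244 242 240 238 236
655.0  29  29  25  23  25  27  27  29  28  32  31  33  30  30  31  32  31  31  31  32  28  25  27  28  26  28  25  28
651.0  27  30  27  25  24  24  26  25  27  27  27  28  32  31  32  32  34  33  30  31  33  32  32  27  25  25  26  26
647.0  27  31  30  28  25  25  25  24  27  26  25  25  26  27  32  32  30  31  24  30  28  32  32  32  32  31  31  32
643.0  30  32  32  31  20 193 196 177 158 133 136 111  49  31  18  27  29  30  31  30  30  33  31  35  33  31  30  32
639.0  31  31  34  31  21 141 212 208 208 195 145 148 142 137 135 139  36  32  32  32  33  30  38  52  58  55  47  37
635.0  28  24  21  15 120 211 208 206 207 216  91 100 104 112 141 148 155  23  30  31  31  31  54  41  30  29  35  36
631.0 
[... 709 characters left out ...]
06 206 207 206 207 208 208 208 209 208 213  99  90  86  87  87  87  75 195 210 209 209 210 210 210 210 215 151
603.0 210 211 210 210 211 211 211 211 211 211 216 149  93  82  83  85  84  81 191 216 214 213 212 210 209 201 201 193
599.0 218 216 213 210 206 194 182 171 161 152 144 133  91  86  86  87  86  84  81 132 131 133 135 131 134 138 139 132
595.0 132 132 129 128 127 125 119 124 120 111 103  95  89  82  80  78  78  78  77  77  78  79  79  81  81  80  82  84
591.0  74  78  78  80  81  81  82  83  84  82  84  85  84  85  84  84  84  84  82  84  82  82  81  82  78 107 115 126
587.0  82  79  83  82  84  83  83  82  86  85  84  86  86  88  88  88  88  88  88  89  90  89  89  87  84 141 136 137
```

Run:
```python
from sl import *
for f in('w5.png','w7.png'):
    im=cv2.imread('pics/'+f)[:,:,::-1].astype(int)
    c=im[185:345,272:276].mean(1).round().astype(int)
    print(f,' '.join('%d:%d/%d/%d'%(185+i,*c[i]) for i in range(0,160,2)))
    for row in(275,300): print(row,' '.join('%d:%d'%(u,im[row,u].sum()//3) for u in list(range(236,256,1))+list(range(308,330))))
```

```text
w5.png 185:182/128/79 187:177/124/76 189:181/126/79 191:180/127/79 193:174/121/76 195:176/121/76 197:184/130/81 199:181/128/79 201:182/128/79 203:186/132/82 205:184/129/80 207:134/99/54 209:103/83/40 211:105/84/42 213:87/56/36 215:90/60/37 217:90/60/38 219:91/60/38 221:90/59/36 223:92/60/38 225:92/60/38 227:91/59/37 229:92/60/38 231:92/58/36 233:93/60/40 235:92/62/36 237:94/63/40 239:91/61/38 241:80/53/33 243:81/53/33 245:81/54/34 247:80/53/32 249:82/56/35 251:81/55/34 253:81/55/34 255:79/52/33 257:114/75/46 259:113/76/46 261:113/76/47 263:114/76/47 265:114/76/46 267:116/78/47 269:117/78/49 271:117/78/49 273:117/78/48 275:117/78/48 277:116/78/47 279:118/80/49 281:120/80/50 283:119/80/50 285:118/80/48 287:118/78/49 289:116/78/47 291:112/75/45 293:201/150/95 295:182/127/79 297:182/129/80 299:198/141/88 301:207/156/99 303:114/75/45 305:119/80/50 307:122/82/51 309:124/84/52 311:128/86/54 313:128/86/54 315:128/87/53 317:126/85/52 319:128/88/54 321:119/74/36 323:236/226/220 325:229/217/207 327:152/141/134 329:115/106/100 331:92/93/91 333:109/110/108 335:105/107/104 337:104/106/103 339:106/
[... 1766 characters left out ...]
66 337:90/193/166 339:90/192/165 341:91/193/165 343:91/193/166
275 236:24 237:53 238:96 239:94 240:93 241:93 242:90 243:102 244:128 245:148 246:149 247:140 248:140 249:148 250:149 251:154 252:156 253:156 254:148 255:142 308:136 309:132 310:132 311:132 312:136 313:131 314:133 315:136 316:129 317:133 318:124 319:114 320:107 321:109 322:109 323:110 324:111 325:120 326:38 327:21 328:25 329:25
300 236:31 237:31 238:32 239:29 240:34 241:31 242:31 243:19 244:42 245:126 246:128 247:146 248:135 249:165 250:143 251:153 252:144 253:153 254:143 255:143 308:80 309:79 310:81 311:80 312:81 313:82 314:82 315:84 316:88 317:93 318:12 319:21 320:26 321:28 322:24 323:32 324:33 325:30 326:32 327:28 328:30 329:32
```

Run:
```python
from fit import *
o=r.get_obs();T=rot(o['tool_rot']);p=o['tool_pos']
fit('w7.png',np.array([254.3,320.3,74.3,208.3]),T,p,[0.01,-.046,1.4])
fit('w7.png',np.array([254.3,320.3,75.3,208.3]),T,p,[0.01,-.046,1.4])
d=load('w7.png')
# tip pixel guess & shank
for x in(8,12):print(proj(d,p+T@np.array([x,0,114])*1e0*1e-3))
```

```text
butt 16.654924870888433 -47.84071520314997 deg 86.55569239449856 shoulder [12.26920837  0.         25.02742249] [ 0.1 -0.2  0.2  0. ]
butt 17.09573312774911 -48.67943219018015 deg 86.41968217961329 shoulder [12.53705286  0.         24.17808928] [-0.1  0.2 -0.2 -0. ]
(np.float64(282.100771636792), np.float64(199.70442989440545))
(np.float64(282.1015739622394), np.float64(194.86817755826664))
```

Request:
{"method": "carry_out", "body": {
  "rows": [
    [[-2, 6, 0], 0],
    [[-8, 22, 0], 0],
    [[-16, 43, 0], 0],
    [[-24, 64, 0], 0],
    [[-29, 76, 3], 0],
    [[-29.5, 78, 15], 0],
    [[-29.5, 78, 35], 0],
    [[-29.5, 78, 55], 0]
  ]
}}

```text
t: 13.55
tool_pos: [0.5693, 0.2578, 0.2328]
tool_rot: [-0.0, -0.05, 0.999, -0.0]
force: [-0.4, 0.8, -1.3]
opening: 0.255
finger_force: 57.9
```

Request:
{"method": "carry_out", "body": {
  "rows": [
    [[0, 0, 15], 0],
    [[0, 0, 30], 0],
    [[0, 0, 42], 0],
    [[0, 0, 47], 0],
    [[0, 0, 48], 0],
    [[0, 0, 48], 0],
    [[0, 0, 48], 0],
    [[0, 0, 48], 0]
  ]
}}

```text
t: 14.35
tool_pos: [0.57, 0.258, 0.1874]
tool_rot: [0.001, -0.05, 0.999, 0.0]
force: [-0.3, -0.6, -0.6]
opening: 0.255
finger_force: 57.9
```

Run:
```python
from sl import *
o=r.get_obs();T=rot(o['tool_rot']);p=o['tool_pos'];print(o['t'],p,o['opening'],o['finger_force'],o['force']);print(T)
print(T.T@(np.array([.6371,.2647,.1865])-p)*1e3)
d=snap('wrist','w8.png')
im=cv2.imread('pics/w8.png')[:,:,::-1].astype(int)
c=im[185:345,272:276].mean(1).round().astype(int)
print(' '.join('%d:%d/%d/%d'%(185+i,*c[i]) for i in range(0,140,2)))
# board front edge & slot in front of the awl, at tall z .15
G,xs,ys=ortho('w8.png',.585,.625,.225,.30,.15,.0025)
g=cv2.cvtColor(G,cv2.COLOR_BGR2GRAY)
print('     '+' '.join('%3d'%round(y*1e3) for y in ys))
for i in range(0,len(xs),2): print('%.1f'%(xs[i]*1e3),' '.join('%3d'%v for v in g[i]))
```

```text
14.35 [0.57004178 0.25799495 0.18740677] 0.2552495591696209 57.92227549863583 [-0.29358672 -0.58193014 -0.64011873]
[[-9.95003369e-01 -9.98268690e-02  1.70049858e-03]
 [-9.98261011e-02  9.95004758e-01  5.30830214e-04]
 [-1.74499530e-03  3.58423708e-04 -9.99998413e-01]]
[-6.73909093e+01 -2.29846259e-02  1.02436306e+00]
185:206/193/185 187:210/197/188 189:213/200/192 191:210/198/189 193:208/195/186 195:208/195/186 197:205/192/184 199:201/189/180 201:205/193/184 203:208/195/186 205:204/192/183 207:209/196/190 209:93/72/32 211:98/79/37 213:88/62/34 215:78/50/29 217:80/52/32 219:79/51/32 221:80/53/33 223:81/53/34 225:81/52/32 227:81/54/33 229:80/53/32 231:81/53/31 233:81/53/33 235:82/53/31 237:82/54/34 239:81/53/32 241:82/54/34 243:83/54/33 245:82/54/32 247:83/56/35 249:73/49/31 251:71/46/28 253:70/45/26 255:163/111/67 257:158/108/64 259:158/108/66 261:164/112/69 263:180/126/78 265:191/135/83 267:193/136/86 269:191/134/85 271:179/124/78 273:189/132/83 275:198/143/90 277:201/151/96 279:214/164/106 281:191/140/88 283:225/183/119 285:220/179/115 287:213/179/116 289:216/179/117 291:206/165/10
[... 794 characters left out ...]
81  78  97 125 153 144 143 151 169 153 151 144 127  58  30  30  34  55
605.0  27  26  26  27  25  30  16 136 141 153 159 147 157 160 150 164 164 168 167 146 161 127 137 118 119  89  23  25  29  28
600.0  30  26  29  28  22  29  23 136 134 133 132 158 140 153 165 171 189 162 189 171 158 154 145 119 120 116  86  90  24  22
595.0 129  23  23  22  19  88  87 137 134 144 145 146 127 164 170 167 180 156 166 134 122 137 142 139 145 118  86  63  40  33
590.0  77  82  22  22  25  67 103 130 142 145 156 154 141 129 131 155 151 187 158 144 142 120 120 119 119  53  89  25  24  25
585.0  81  79  78  32  28  23  87 104  71 113 119 120 119 122 119 122 122 123 140 143 148 119 117  72  51  86  88  50  63  78
```

Request:
{"method": "carry_out", "body": {
  "rows": [
    [[-4, 0, 0], 0],
    [[-12, 0, 0], 0],
    [[-20, 0, 0], 0],
    [[-28, 0, 0], 0],
    [[-36, 0, 0], 0],
    [[-44, 0, 0], 0],
    [[-52, 0, 0], 0],
    [[-57, 0, 0], 0]
  ]
}}

```text
t: 15.2
tool_pos: [0.627, 0.2635, 0.1862]
tool_rot: [-0.0, -0.05, 0.999, -0.0]
force: [0.2, 1.0, -1.9]
opening: 0.255
finger_force: 57.9
```

Request:
{"method": "carry_out", "body": {
  "rows": [
    [[-3, 0, 0], 0],
    [[-6, 0, 0], 0],
    [[-9, 0, 0], 0],
    [[-10, 0, 0], 0],
    [[-10, 0, 0], 0],
    [[-10, 0, 0], 0],
    [[-10, 0, 0], 0],
    [[-10, 0, 0], 0]
  ]
}}

```text
t: 16.0
tool_pos: [0.6361, 0.2645, 0.1864]
tool_rot: [0.0, -0.05, 0.999, 0.0]
force: [0.1, -0.4, -2.0]
opening: 0.256
finger_force: 57.9
```

Request:
{"method": "carry_out", "body": {
  "rows": [
    [[0, 0, 2], 0],
    [[0, 0, 4], 0],
    [[0, 0, 6], 0],
    [[0, 0, 8], 0],
    [[0, 0, 9], 0],
    [[0, 0, 10], 0],
    [[0, 0, 10], 0],
    [[0, 0, 10], 0]
  ]
}}

```text
t: 16.8
tool_pos: [0.6362, 0.2645, 0.1764]
tool_rot: [0.0, -0.05, 0.999, 0.0]
force: [0.9, -0.3, -0.6]
opening: 0.256
finger_force: 57.9
```

Request:
{"method": "carry_out", "body": {
  "rows": [
    [[0, 0, 0.5], 0],
    [[0, 0, 1], 0],
    [[0, 0, 1.5], 0],
    [[0, 0, 2], 0],
    [[0, 0, 2], 0],
    [[0, 0, 2], 0],
    [[0, 0, 2], 0],
    [[0, 0, 2], 0]
  ]
}}

```text
t: 17.6
tool_pos: [0.6362, 0.2645, 0.1743]
tool_rot: [0.0, -0.05, 0.999, -0.0]
force: [0.3, 0.6, -1.6]
opening: 0.256
finger_force: 57.9
```

Request:
{"method": "carry_out", "body": {
  "rows": [
    [[0, 0, 0.5], 0],
    [[0, 0, 1], 0],
    [[0, 0, 1.5], 0],
    [[0, 0, 1.5], 0],
    [[0, 0, 1.5], 0],
    [[0, 0, 1.5], 0],
    [[0, 0, 1.5], 0],
    [[0, 0, 1.5], 0]
  ]
}}

```text
t: 18.4
tool_pos: [0.6362, 0.2645, 0.1729]
tool_rot: [0.0, -0.05, 0.999, 0.0]
force: [-0.5, -1.7, -1.0]
opening: 0.251
finger_force: 58.2
```

Request:
{"method": "carry_out", "body": {
  "rows": [
    [[0, 0, 0.5], 0],
    [[0, 0, 1], 0],
    [[0, 0, 1], 0],
    [[0, 0, 1], 0],
    [[0, 0, 1], 0],
    [[0, 0, 1], 0],
    [[0, 0, 1], 0],
    [[0, 0, 1], 0]
  ]
}}

```text
t: 19.2
tool_pos: [0.6365, 0.2646, 0.1726]
tool_rot: [0.0, -0.05, 0.999, 0.0]
force: [-1.3, -0.6, 5.5]
opening: 0.254
finger_force: 59.7
```

Run:
```python
from sl import *
o=r.get_obs();T=rot(o['tool_rot']);p=o['tool_pos'];print(o['t'],p,o['opening'],o['force'],o['wrist_torque'])
d=snap('wrist','w9.png');snap('side','s9.png')
im=cv2.imread('pics/w9.png')[:,:,::-1].astype(int)
c=im[185:345,272:276].mean(1).round().astype(int)
print(' '.join('%d:%d/%d/%d'%(185+i,*c[i]) for i in range(0,140,2)))
```

```text
19.2 [0.63647046 0.26455466 0.17260239] 0.2538361800461624 [-1.25902641 -0.64995029  5.48762173] [-0.18032665  0.39335636 -0.00248957]
185:175/122/75 187:177/123/75 189:105/69/44 191:110/74/44 193:109/72/44 195:114/74/45 197:112/76/46 199:110/73/45 201:113/74/46 203:113/74/45 205:108/71/43 207:104/72/40 209:100/80/38 211:102/83/39 213:85/60/34 215:82/54/32 217:83/54/32 219:82/54/34 221:82/54/34 223:81/54/32 225:82/54/33 227:81/54/33 229:82/53/33 231:83/54/33 233:82/52/31 235:82/53/32 237:83/55/33 239:83/54/34 241:83/55/33 243:84/54/33 245:84/55/32 247:75/49/29 249:73/48/30 251:74/48/30 253:75/49/31 255:161/110/64 257:160/108/66 259:161/112/67 261:162/110/67 263:162/110/68 265:163/112/68 267:164/112/68 269:172/118/74 271:194/137/86 273:201/142/90 275:191/138/88 277:212/161/104 279:196/154/98 281:182/132/81 283:213/172/111 285:180/124/78 287:196/149/94 289:207/157/99 291:206/162/102 293:200/153/96 295:208/166/105 297:199/156/99 299:202/160/102 301:219/175/113 303:100/64/38 305:110/73/45 307:114/75/46 309:116/77/47 311:118/79/49 313:117/78/48 315:117/78/48 317:118/78/48 319:120/77/46 321:101/156/127 323:85/188/161
```

Request:
{"method": "carry_out", "body": {
  "rows": [
    [[0, 0, 0], 0],
    [[0, 0, 0], 0],
    [[0, 0, 0.5], 0],
    [[0, 0, 1], 0],
    [[0, 0, 1], 0],
    [[0, 0, 1], 0],
    [[0, 0, 1], 0],
    [[0, 0, 1], 0]
  ],
  "force": 22
}}

```text
t: 20.1
tool_pos: [0.6366, 0.2646, 0.1725]
tool_rot: [0.001, -0.05, 0.999, 0.0]
force: [-2.6, -1.4, 8.4]
opening: 0.252
finger_force: 60.1
```

Run:
```python
from fit import *
o=r.get_obs();T=rot(o['tool_rot']);p=o['tool_pos'];print(o['t'],p,o['opening'],o['finger_force'],o['force'],o['wrist_torque'])
d=snap('wrist','w10.png')
im=cv2.imread('pics/w10.png')[:,:,::-1].astype(int)
c=im[185:345,272:276].mean(1).round().astype(int)
print(' '.join('%d:%d/%d/%d'%(185+i,*c[i]) for i in list(range(18,32))+list(range(64,76))+list(range(130,142))))
```

```text
20.1 [0.63664982 0.26461332 0.17254967] 0.2518847865672188 60.14702424094139 [-2.63004624 -1.44436817  8.3694406 ] [-0.27292747  0.52824166  0.04079915]
203:114/75/46 204:112/73/46 205:107/71/42 206:104/68/40 207:105/74/41 208:100/78/38 209:100/80/39 210:102/82/39 211:103/83/40 212:96/73/37 213:82/55/31 214:79/52/30 215:82/56/33 216:82/54/32 249:84/55/31 250:84/56/34 251:85/56/36 252:85/56/37 253:83/55/34 254:77/51/32 255:124/82/50 256:162/110/66 257:162/110/67 258:160/110/66 259:160/110/66 260:159/110/67 315:118/79/49 316:116/77/47 317:117/78/46 318:117/79/48 319:118/77/46 320:121/69/38 321:107/127/96 322:85/192/164 323:87/192/165 324:80/177/150 325:80/176/148 326:48/115/92
```

Request:
{"method": "carry_out", "body": {
  "rows": [
    [[0, 0, 0], 0],
    [[0, 0, 0], 0],
    [[0, 0, 0.5], 0],
    [[0, 0, 1], 0],
    [[0, 0, 1], 0],
    [[0, 0, 1], 0],
    [[0, 0, 1], 0],
    [[0, 0, 1], 0]
  ],
  "gripper": 10,
  "force": 22
}}

```text
t: 20.95
tool_pos: [0.6368, 0.2646, 0.1725]
tool_rot: [0.001, -0.05, 0.999, 0.0]
force: [-3.4, -2.1, 9.9]
opening: 0.258
finger_force: 60.7
```

Run:
```python
from fit import *
o=r.get_obs();T=rot(o['tool_rot']);p=o['tool_pos'];print(o['t'],p,o['opening'],o['finger_force'],o['force'],o['wrist_torque'])
d=snap('wrist','w11.png')
im=cv2.imread('pics/w11.png')[:,:,::-1].astype(int)
c=im[185:345,272:276].mean(1).round().astype(int)
print(' '.join('%d:%d/%d/%d'%(185+i,*c[i]) for i in list(range(18,32))+list(range(64,76))+list(range(130,142))))
```

```text
20.95 [0.63681989 0.26461907 0.17251444] 0.2577737695637558 60.682831639715005 [-3.44389825 -2.10668293  9.9203001 ] [-0.40448211  0.79313655 -0.03624179]
203:113/75/46 204:110/73/44 205:106/70/42 206:105/68/43 207:103/76/40 208:102/82/40 209:102/80/39 210:104/82/39 211:106/85/41 212:93/68/36 213:79/51/34 214:80/52/32 215:83/54/34 216:82/54/34 249:84/57/33 250:86/57/35 251:85/56/35 252:84/55/35 253:84/56/36 254:80/52/32 255:97/64/40 256:162/109/66 257:163/111/68 258:160/109/67 259:160/110/65 260:160/110/69 315:117/78/48 316:116/78/48 317:118/77/47 318:117/78/47 319:118/78/46 320:121/74/42 321:119/80/47 322:88/194/167 323:86/194/166 324:80/178/150 325:71/158/132 326:48/116/93
```

Request:
{"method": "carry_out", "body": {
  "rows": [
    [[0, 0, -0.5], 0],
    [[0, 0, -1], 0],
    [[0, 0, -1.5], 0],
    [[0, 0, -1.5], 0],
    [[0, 0, -1.5], 0],
    [[0, 0, -1.5], 0],
    [[0, 0, -1.5], 0],
    [[0, 0, -1.5], 0]
  ]
}}

```text
t: 21.8
tool_pos: [0.6366, 0.2646, 0.1726]
tool_rot: [0.001, -0.05, 0.999, 0.0]
force: [-2.0, -0.6, 6.6]
opening: 0.252
finger_force: 60.0
```

Request:
{"method": "carry_out", "body": {
  "rows": [
    [[0, 0, 0], 0],
    [[0, 0, 0], 0],
    [[0, 0, 0], 0],
    [[0, 0, 0], 0],
    [[0, 0, 0], 0],
    [[0, 0, 0], 0],
    [[0, 0, 0], 0],
    [[0, 0, 0], 0]
  ],
  "gripper": 44
}}

```text
t: 22.6
tool_pos: [0.6362, 0.2645, 0.1713]
tool_rot: [0.0, -0.05, 0.999, -0.0]
force: [0.5, -0.2, -0.2]
opening: 0.514
finger_force: 0.0
```

Run:
```python
from fit import *
o=r.get_obs();T=rot(o['tool_rot']);p=o['tool_pos'];print(o['t'],p,o['opening'],o['finger_force'],o['force'],o['wrist_torque'])
d=snap('wrist','w12.png')
im=cv2.imread('pics/w12.png')[:,:,::-1].astype(int)
c=im[185:345,272:276].mean(1).round().astype(int)
print(' '.join('%d:%d/%d/%d'%(185+i,*c[i]) for i in range(0,150,2)))
for row in(275,300): print(row,' '.join('%d:%d'%(u,im[row,u].sum()//3) for u in list(range(232,256,1))+list(range(308,330))))
```

```text
22.6 [0.63621352 0.2644768  0.17133877] 0.5140787124046308 0.0 [ 0.46010662 -0.20152812 -0.24027835] [-0.00928579 -0.03110544  0.02704303]
185:178/126/78 187:175/122/74 189:154/104/63 191:112/74/44 193:111/75/46 195:114/74/46 197:117/77/48 199:114/76/46 201:113/75/44 203:116/76/45 205:114/75/45 207:107/72/44 209:107/70/42 211:106/84/39 213:109/87/42 215:96/76/36 217:90/63/36 219:86/57/35 221:89/59/36 223:89/59/35 225:88/59/36 227:88/58/35 229:88/58/35 231:90/58/35 233:90/60/36 235:90/59/36 237:90/57/35 239:89/59/36 241:89/58/34 243:90/58/38 245:90/59/38 247:91/59/37 249:90/59/38 251:91/60/37 253:91/62/38 255:90/59/36 257:91/61/38 259:92/60/38 261:92/60/38 263:91/61/38 265:90/59/36 267:91/60/37 269:91/60/38 271:101/66/40 273:164/112/68 275:161/110/67 277:172/120/75 279:196/141/88 281:196/140/88 283:188/134/83 285:210/152/95 287:178/125/77 289:195/140/87 291:188/133/82 293:188/136/84 295:199/151/95 297:193/138/86 299:202/146/92 301:180/128/79 303:186/136/84 305:192/140/86 307:216/175/112 309:186/142/87 311:104/69/43 313:104/69/42 315:106/72/44 317:109/73/44 319:112/74/45 321:116/76/46 323:119/80/48 325:118/80/48 327:118/79/48 329:118/78/47 331:119/79/47 333:115/82/82
275 232:16 233:15 234:20 235:12 236:74 237:140 238:130 239:129 240:129 241:129 242:128 243:128 244:130 245:129 246:131 247:133 248:110 249:53 250:45 251:51 252:48 253:49 254:52 255:49 308:75 309:75 310:73 311:74 312:75 313:74 314:70 315:64 316:119 317:183 318:194 319:190 320:189 321:189 322:190 323:189 324:190 325:193 326:209 327:90 328:10 329:16
300 232:13 233:11 234:27 235:113 236:134 237:129 238:126 239:128 240:127 241:126 242:126 243:126 244:128 245:124 246:109 247:110 248:112 249:112 250:112 251:112 252:114 253:112 254:112 255:113 308:66 309:72 310:78 311:79 312:81 313:80 314:80 315:80 316:80 317:79 318:72 319:106 320:202 321:191 322:188 323:187 324:188 325:188 326:190 327:199 328:165 329:41
```

Released with no contact. I'll fit the resting pose, then withdraw upward.

Run:
```python
from fit import *
o=r.get_obs();T=rot(o['tool_rot']);p=o['tool_pos']
for w in(71,72.5):fit('w12.png',np.array([272,332.5,w,210]),T,p,[0.01,-.046,1.5])
```

```text
butt 9.884541977661389 -46.217997758642305 deg 90.85439903676495 shoulder [10.9730832   0.         26.77388589] [ 0.7 -1.   0.9  0.3]
butt 10.646198631790233 -47.53019325633748 deg 90.59138327216071 shoulder [11.39966098  0.         25.46591825] [ 0.3 -0.4  0.4  0.1]
```

Request:
{"method": "carry_out", "body": {
  "rows": [
    [[0, 0, -2], 0],
    [[0, 0, -8], 0],
    [[0, 0, -20], 0],
    [[0, 0, -35], 0],
    [[0, 0, -50], 0],
    [[0, 0, -70], 0],
    [[0, 0, -90], 0],
    [[0, 0, -100], 0]
  ]
}}

```text
t: 23.45
tool_pos: [0.6373, 0.2648, 0.2758]
tool_rot: [0.003, -0.05, 0.999, 0.001]
force: [0.2, -0.2, -0.7]
opening: 0.514
finger_force: 0.0
```

Request:
{"method": "carry_out", "body": {
  "rows": [
    [[10, 0, -5], 0],
    [[25, 0, -10], 0],
    [[45, 0, -10], 0],
    [[65, 0, -10], 0],
    [[85, 0, -10], 0],
    [[95, 0, -10], 0],
    [[100, 0, -10], 0],
    [[100, 0, -10], 0]
  ]
}}

```text
t: 24.25
tool_pos: [0.5363, 0.2545, 0.2813]
tool_rot: [0.0, -0.05, 0.999, -0.0]
force: [0.3, -0.5, 0.1]
opening: 0.516
finger_force: 0.0
```

Run:
```python
from sl import *
o=r.get_obs();print(o['t'],o['tool_pos'],o['force'])
s=snap('side','s13.png');t=snap('top','t13.png')
# differences against the first images near each bystander / slot
for n,a in(('side','s13.png'),('top','t13.png')):
    A=cv2.imread('pics/%s0.png'%n).astype(int);B=cv2.imread('pics/'+a).astype(int);D=np.abs(A-B).max(2)
    m=(D>35).astype(np.uint8);N,L,S,C=cv2.connectedComponentsWithStats(m)
    print(n,[(S[i].tolist(),C[i].round().tolist()) for i in range(1,N) if S[i,4]>12])
# predicted upright awl: butt top at .223, shoulder .15
for d in(s,t):
    for q in((.624,.2634,.15),(.624,.2634,.223)):print(np.round(proj(d,q),1))
im=cv2.imread('pics/s13.png')[:,:,::-1]
h=cv2.cvtColor(cv2.imread('pics/s13.png'),cv2.COLOR_BGR2HSV)
for v in range(244,306,4): print(v,' '.join('%d/%d'%(h[v,u,0],h[v,u,2]) for u in range(166,206,2)))
```

```text
24.25 [0.53630334 0.25451214 0.28127296] [ 0.2538839  -0.46729743  0.11155209]
side [([159, 0, 401, 294, 30024], [306.0, 87.0]), ([551, 25, 9, 84, 410], [556.0, 73.0]), ([508, 30, 9, 7, 26], [513.0, 33.0]), ([549, 107, 11, 43, 195], [555.0, 129.0]), ([440, 147, 14, 8, 40], [447.0, 151.0]), ([545, 154, 5, 11, 28], [547.0, 160.0]), ([430, 158, 6, 11, 15], [432.0, 163.0]), ([500, 166, 8, 8, 20], [504.0, 170.0]), ([498, 170, 43, 33, 495], [525.0, 186.0]), ([488, 172, 11, 3, 15], [493.0, 173.0]), ([383, 174, 54, 48, 1025], [415.0, 197.0]), ([539, 181, 10, 18, 74], [544.0, 189.0]), ([266, 189, 132, 231, 11578], [354.0, 308.0]), ([302, 200, 8, 8, 31], [305.0, 203.0]), ([471, 204, 89, 216, 8791], [531.0, 314.0]), ([227, 258, 39, 16, 162], [247.0, 266.0]), ([169, 267, 19, 34, 342], [178.0, 284.0]), ([430, 283, 56, 17, 500], [460.0, 292.0])]
top [([22, 89, 334, 331, 37912], [146.0, 268.0]), ([223, 107, 109, 64, 3008], [283.0, 137.0]), ([179, 120, 6, 7, 16], [181.0, 122.0]), ([193, 120, 8, 7, 18], [196.0, 124.0]), ([156, 123, 9, 8, 21], [160.0, 126.0]), ([144, 129, 12, 15, 107], [150.0, 136.0])
[... 2065 characters left out ...]
288 18/179 20/172 19/170 19/126 13/95 14/106 14/108 15/91 13/89 15/82 17/97 19/172 19/170 19/181 19/160 18/105 19/157 18/117 18/91 8/91
292 19/174 18/172 19/172 19/179 14/96 14/103 13/105 14/108 13/86 13/84 14/69 19/153 19/174 19/182 20/125 18/130 19/156 18/152 18/84 8/88
296 19/175 19/173 19/172 18/178 20/99 16/88 14/107 12/106 15/93 21/103 21/108 18/120 18/130 19/135 18/122 18/140 19/154 19/152 21/108 16/157
300 19/172 19/169 20/169 18/181 18/160 18/157 20/115 21/109 22/109 18/142 19/173 19/177 20/181 19/174 20/101 18/135 18/158 19/157 19/142 14/115
304 20/176 19/178 18/179 20/177 19/175 19/169 19/165 19/174 18/174 19/174 19/174 19/178 19/185 18/140 14/75 13/125 13/131 14/130 15/117 14/119
```

```bash
python3 -c "
from bench import r
print(r.finish_job())"
```

```text
the job is handed in; nothing more can be done
None
```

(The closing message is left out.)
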